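# Snap the cover onto the desk junction box

## Task

The junction box on the desk is standing open and its loose cover lies beside it. Pick the cover up by the rib, lay it in the mouth of the box so that it rests on the two spring catches, still standing proud, and let go of it; then press it down until it snaps past the catches and its flange lies level and flush on the rim all round.

Things in the scene. Friction and masses are not known exactly. Their poses are not given: they have to be found in the camera images.
- junction_box: Open-topped grey plastic box fixed to the desk, 160 (its x) x 110 (its y) x 50 mm high, walls 8 mm, mouth 144 x 94 mm; two black cable glands stick out 13 mm at its +x end, a small 9 mm mounting ear halfway along each long side. Origin: centre of its underside, on the desk; z up. A steel spring catch in the middle of each short wall sticks into the mouth.
- box_rim (a point): Centre of the box's mouth at rim height, 50 mm above the desk; axes as the box. Laid in, the cover rests on the two catches (rounded bars, axis 12 mm below the rim) with its flange about 13 mm above the rim; pushing it past them takes about 4 to 12 N at one end after the other, 15 to 25 N in the middle; from half way down they draw it home.
- cover: Loose bare-metal cover, 150 g, 52 mm high, standing skirt-down on the desk. Flange 156 (its x) x 106 (y) x 5 mm, underside at z = 23 mm, top at 28 mm. On top in the middle an upright grip rib 60 mm long (along x), 12 mm thick (y), 24 mm high, top at z = 52 mm. Fits either way round. Origin: centre of the skirt's lower edge; seated, it is 27 mm above the box's origin.
- cover_seat (a point): Centre of the flange's underside, 23 mm above the cover's origin; axes as the cover. Seated, it coincides with box_rim. The skirt below it, 140 x 90 mm and 23 mm deep with rounded lower edge, enters the mouth with 2 mm play a side. The flat flange top beyond the rib (x = +-30 to +-78 mm) is free to press on.

How it is judged:
By the outcome, as a careful person would: the job done as asked, in the order asked, and still so for the second after the job is handed in, with the robot touching nothing.
It also fails if it takes over 54 s, if anything falls off the work surface, if the arm or the gripper's body presses on something with over 40 N, if the wrist force passes 120 N, or if a joint passes its speed limit or range.

## Robot

A 6-joint arm with a two-finger parallel gripper is mounted at the origin on a cart in front of the work surface, level with it; the furniture and walls round the work are solid. World frame = base frame: x ahead of the robot, y to its left, z up, the work surface at z = 0. Lengths are in m, angles in rad, forces in N, time in s.
With the tool pointing down it reaches from about 0.3 to 0.875 m from the base axis. Payload 4.2 kg.
Tool frame: the origin (TCP) lies midway between the tips of the shut fingers; the grasp point (between the pads) lies 19 mm behind it (ctrl.grip_point_offset is the distance from the TCP to the grasp point, in m); z points along the fingers, y is the direction in which the jaws open and shut (so a half turn about z gives the same grasp; the last joint's range is limited). The gripper opens to 85 mm and grips with 20 to 120 N. Pads are 22 mm wide; open, the fingers measure 114 mm over their backs; the gripper's body (76 mm by 85 mm) begins 54 mm behind the grasp point. The pads swing forward as they close: fully open they stand 13 mm farther back than shut.
Start: joints at [1.105, 0.32, 1.565, -0, 1.257, -0.02], TCP at [0.248, 0.519, 0.231] pointing down, gripper open.
Joint ranges: [-3.11, 3.11], [-0.84, 2.01], [0.21, 2.61], [-1.34, 4.49], [0.05, 2.63], [-2.56, 2.56]. Speed limits (rad/s): [2.57, 2.57, 3.14, 3.14, 3.14, 3.14].

## Interface

Orientations are given as a unit quaternion [x, y, z, w].
In Python, from bench import status, vision, ctrl gives the robot as it stands.
- The arm moves only by the tool step_arm, never from a script. Its argument "targets" is a list of rows, each a list of 5 numbers: the finger opening in m, from 0 to 0.0854, then the shift along the world's x, y, z in m, then the turn about the world's z in rad. A call has 1 to 5 rows; each row shifts and turns the commanded pose from where the row before left it; what a row does not reach is not made up. A row lasts 1/8 s, in which the tool goes at most 62.5 mm and 10.7 degrees, less where a joint would pass 70% of its speed; a pose out of reach is approached as far as the arm can. A call is refused whole if a number of a shift passes 0.0625 or a number of a turn 0.188, either way. A call with a gripper value outside its range is refused whole. The fingers move at their own pace and stop on an object; "newtons" is the grip in N (left out, the last holds). Time passes only in rows, so rows that do not move let the fingers close. It gives the time, the measured TCP pose, the force and the opening at its end, in the units of the state.
- status.observe(): the state, without advancing time (a new reading comes with each control period).
- vision.read_camera(name): name is "scene" or "top" or "wrist"; returns a dict with "frame" (420x560x3 uint8, red, green, blue), "mtx" (3x3 intrinsics, pixels), "R" (3x3) and "t" (3): a world point X has camera coordinates R X + t; the wrist camera has in their place "T_tool_cam" (4x4, takes a point from camera to tool coordinates, whose origin is the TCP and whose axes are the flange's). Camera axes: x right, y down, z forward; pixel columns grow to the right and rows downward; lengths in m; the calibration is good to about 2 mm. A picture is of the moment at which its call begins: read the wrist's pose just before it. There is no depth.
- ctrl.hand_in(): hands the job in, once; it reports no verdict.
The state is a dict: "time_s": time; "joint_pos": joint angles; "dq": joint speeds; "effort": joint torques, N m; "tcp_pos": TCP position; "ee_rot": TCP orientation; "wrist_force": force on the tool from outside, world axes, zero at the start; "moment": the same for the moment, N m; "gripper_width": finger opening in m.
Only numpy, scipy, OpenCV 4.12 (cv2) and the standard library are available. Lean on these libraries where they do the work, as an engineer would, in place of code of your own. Each camera call takes 0.05 s, during which the arm holds its last target.

## Working session

There is one attempt and no reset: what is moved stays moved. The work goes in short steps, Python scripts to look and compute and a tool call to move; the robot and the scene stay as the last step left them, time stands still between calls to the robot, and variables do not carry over. Pictures are saved under pics/ and viewed, and the job is handed in when it is done.

Besides the shell and the picture viewer there is one more tool, called after ">>>" by a JSON object that holds its "method" and its "body". step_arm: Moves the arm, as the interface text tells. Its arguments: {"type":"object","properties":{"targets":{"type":"array","items":{"type":"array","items":{"type":"number"}}},"newtons":{"type":"number"}},"required":["targets"]}

```bash
mkdir -p pics
cat > h.py <<'E'
import numpy as np,cv2
from bench import status,vision,ctrl
def snap(n,f):
    s=status.observe(); c=vision.read_camera(n); cv2.imwrite('pics/'+f,c['frame'][:,:,::-1]); 
    return s,c
def ray(c,uv,z):
    d=np.linalg.inv(c['mtx'])@np.array([uv[0],uv[1],1.]); R=np.array(c['R']);t=np.array(c['t'])
    o=-R.T@t; d=R.T@d; return o+d*(z-o[2])/d[2]
E
python3 - <<'E'
from h import *
import pickle
for n in('top','scene'):
    s,c=snap(n,n+'1.png'); pickle.dump(c,open(n+'.pkl','wb')); print(n,c['mtx'],c['R'],c['t'])
print(s,ctrl.grip_point_offset)
E
```

```text
top [[451.36819056   0.         289.39383989]
 [  0.         451.36819056 205.18329433]
 [  0.           0.           1.        ]] [[-0.0094085  -0.99991697 -0.00880523]
 [-0.99279961  0.01039239 -0.11933538]
 [ 0.11941698  0.00761906 -0.99281495]] [-0.01079296  0.52303872  0.89522539]
scene [[444.64949758   0.         283.56033282]
 [  0.         444.64949758 216.48685447]
 [  0.           0.           1.        ]] [[ 0.47351877 -0.88072566 -0.01011333]
 [-0.56812201 -0.29663404 -0.76762336]
 [ 0.67306564  0.36922968 -0.64082142]] [-0.26342434  0.33277558  0.53291948]
{'time_s': 0.05, 'joint_pos': array([ 1.10502028e+00,  3.20284897e-01,  1.56568312e+00, -6.91959421e-06,
        1.25738907e+00, -2.00297600e-02]), 'dq': array([-0.00026278,  0.00029374, -0.00224487, -0.00175906,  0.00179761,
        0.00022511]), 'effort': array([-1.36944254e-03, -4.16811454e+01, -2.34983164e+01, -2.24628893e-04,
        4.57207367e-03, -2.74189311e-06]), 'tcp_pos': array([0.24770263, 0.5183815 , 0.23048469]), 'ee_rot': array([ 2.21031485e-01,  9.75266274e-01, -8.57111726e-04, -2.08998720e-04]), 'wrist_force': array([-0.21559069, -0.6893178 ,  0.25164657]), 'moment': array([-0.00727382,  0.01484698, -0.04273129]), 'gripper_width': 0.08553759177353872} 0.0187
```

View pics/top1.png

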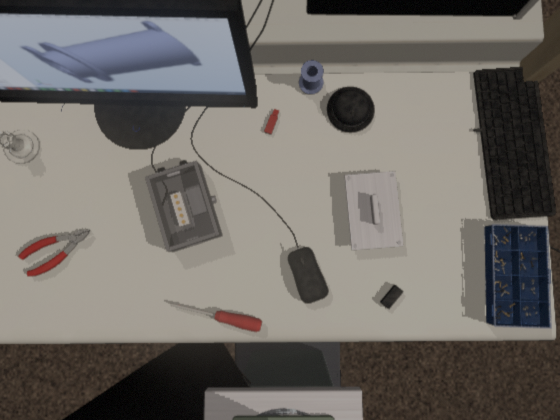

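View pics/scene1.png

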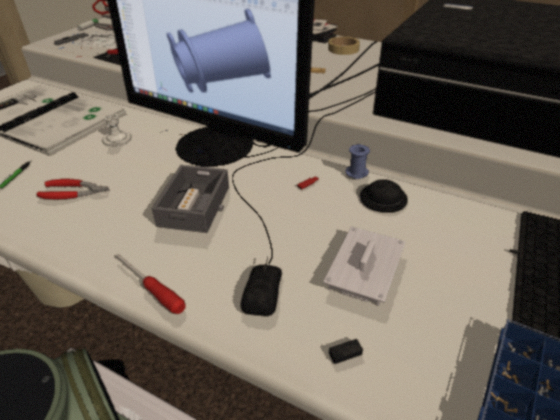

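The box is at about (184,205) in the top view and the cover at about (374,210), with its rib running roughly along image vertical. I'll zoom in on both.

Run:
```python
import cv2
a=cv2.imread('pics/top1.png')
l=cv2.resize(a[155:260,135:230],None,fx=4,fy=4,interpolation=cv2.INTER_CUBIC)
r=cv2.resize(a[160:265,330:425],None,fx=4,fy=4,interpolation=cv2.INTER_CUBIC)
cv2.imwrite('pics/crop.png',cv2.convertScaleAbs(cv2.hconcat([l,r]),alpha=1.2))
```

```text
(no output)
```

View pics/crop.png

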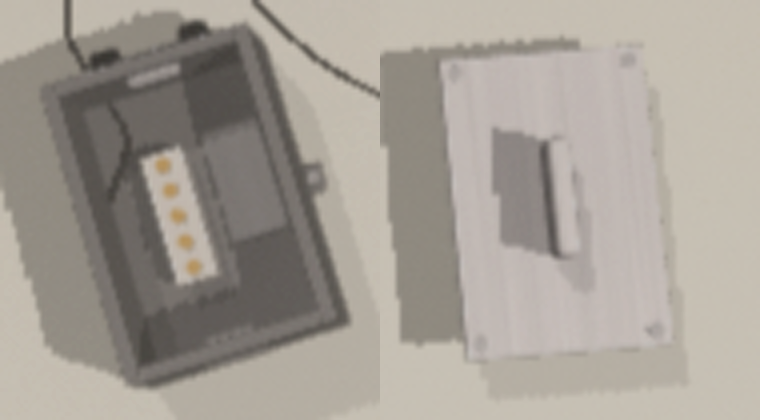

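Run:
```python
from h import *
import pickle
c=pickle.load(open('top.pkl','rb'))
def q(P,f,z,nm):
    W=np.array([ray(c,f(*p),z)[:2] for p in P]); e=np.roll(W,-1,0)-W
    print(nm,W.round(4).tolist(),'c',W.mean(0).round(4),'len',np.linalg.norm(e,axis=1).round(4),'ang',np.degrees(np.arctan2(e[:,1],e[:,0])).round(1))
L=lambda u,v:(135+(u+.5)/4-.5,155+(v+.5)/4-.5); R=lambda u,v:(330+(u-380+.5)/4-.5,160+(v+.5)/4-.5)
q([(442,62),(642,44),(672,343),(470,360)],R,.028,'cover')
q([(60,97),(240,42),(328,312),(150,372)],L,.05,'mouth')
q([(42,88),(248,26),(340,320),(136,382)],L,.05,'outer')
q([(560,138),(580,255)],R,.052,'rib')
print(ray(c,(250,105),.1),ray(c,(250,105),.2), ray(c,(140,100),0))
```

```text
cover [[0.5849, -0.1322], [0.5932, -0.236], [0.4386, -0.2455], [0.431, -0.1427]] c [ 0.5119 -0.1891] len [0.1042 0.1549 0.1031 0.1543] ang [ -85.4 -176.5   94.2    3.9]
mouth [[0.5774, 0.2672], [0.6048, 0.1761], [0.4669, 0.1299], [0.4379, 0.2184]] c [0.5218 0.1979] len [0.0951 0.1454 0.0931 0.1478] ang [ -73.3 -161.5  108.1   19.3]
outer [[0.5822, 0.2765], [0.6131, 0.1721], [0.4629, 0.1238], [0.433, 0.2253]] c [0.5228 0.1994] len [0.1088 0.1578 0.1057 0.1577] ang [ -73.5 -162.2  106.4   19. ]
rib [[0.541, -0.1876], [0.482, -0.1957]] c [ 0.5115 -0.1916] len [0.0595 0.0595] ang [-172.2    7.8]
[0.71249119 0.05855985 0.1       ] [0.67721685 0.04897145 0.2       ] [0.76211373 0.30926623 0.        ]
```

The cover is at about (0.512,-0.190) with yaw 4–6°, and the box at about (0.522,0.199) with yaw about 18°. I'll move above the cover and turn the jaws across the rib.

>>> {"method": "step_arm", "body": {"targets": [[0.085,0.019,-0.0506,0,-0.1875],[0.085,0.019,-0.0506,0,-0.1875],[0.085,0.019,-0.0506,0,-0.1875],[0.085,0.019,-0.0506,0,-0.1875],[0.085,0.019,-0.0506,0,-0.1875]]}}

```text
time_s: 0.72
tcp_pos: [0.3431, 0.2641, 0.2311]
ee_rot: [0.64, 0.768, -0.0, 0.0]
wrist_force: [1.3, -0.1, 0.9]
gripper_width: 0.0845
```

>>> {"method": "step_arm", "body": {"targets": [[0.06,0.019,-0.0506,0,-0.1875],[0.06,0.019,-0.0506,0,-0.1875],[0.06,0.019,-0.0506,0,-0.1875],[0.06,0.019,-0.0506,0,-0.1875],[0.06,0.019,-0.0506,0,-0.1875]]}}

```text
time_s: 1.35
tcp_pos: [0.4381, 0.0111, 0.2312]
ee_rot: [0.918, 0.396, 0.0, -0.0]
wrist_force: [0.5, -0.4, 0.2]
gripper_width: 0.0601
```

>>> {"method": "step_arm", "body": {"targets": [[0.06,0.019,-0.0506,0,-0.1875],[0.06,0.019,-0.0506,0,-0.1875],[0.06,0.019,-0.0506,0,-0.1875],[0.06,0.019,-0.0506,0,-0.1875],[0.06,0,0,0,0]]}}

```text
time_s: 1.98
tcp_pos: [0.5146, -0.1926, 0.2303]
ee_rot: [0.999, 0.033, -0.0, 0.0]
wrist_force: [0.2, 0.7, -0.8]
gripper_width: 0.0597
```

```bash
cat >> h.py <<'E'
from scipy.spatial.transform import Rotation as Ro
def wc(f):
    s,c=snap('wrist',f); T=np.eye(4);T[:3,:3]=Ro.from_quat(s['ee_rot']).as_matrix();T[:3,3]=s['tcp_pos']
    M=np.linalg.inv(T@np.array(c['T_tool_cam'])); c['R']=M[:3,:3];c['t']=M[:3,3]; return s,c
def yaw(s):
    y=Ro.from_quat(s['ee_rot']).as_matrix(); return np.degrees(np.arctan2(y[1,1],y[0,1])), y[:,2]
E
python3 - <<'E'
from h import *
import pickle
s,c=wc('w1.png'); pickle.dump((s,c),open('w1.pkl','wb')); print(s['time_s'],s['tcp_pos'],yaw(s),s['gripper_width'],s['joint_pos'],s['wrist_force'],np.array(c['T_tool_cam']).round(3).tolist())
E
```

```text
1.975 [ 0.51458835 -0.19259796  0.23032132] (np.float64(-86.18498345902928), array([-7.31819562e-04, -4.34626687e-04, -9.99999638e-01])) 0.05974664623540639 [-3.78676387e-01  2.80352305e-01  1.62409009e+00 -7.13613841e-04
  1.23766963e+00  1.12576901e+00] [ 0.23778826  0.70893037 -0.78507488] [[-0.001, -0.949, -0.317, 0.081], [1.0, -0.0, -0.001, -0.0], [0.001, -0.317, 0.949, -0.143], [0.0, 0.0, 0.0, 1.0]]
```

View pics/w1.png

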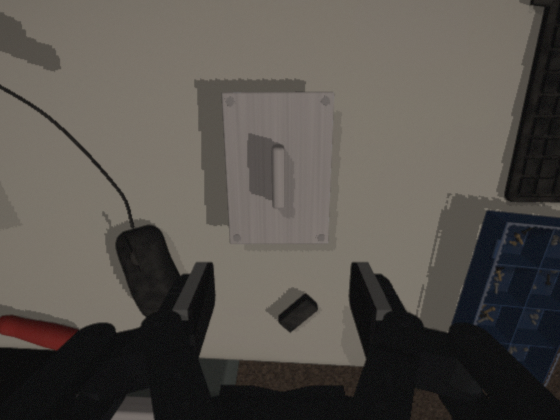

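The wrist view shows the flange corners at about (223,93), (334,93), (330,243) and (229,243), with the rib at x≈279, y 146–207.

Run:
```python
from h import *
import pickle
s,c=pickle.load(open('w1.pkl','rb'));f=c['frame'].astype(int)
W=np.array([ray(c,p,.028)[:2] for p in [(223,92.5),(334,92.5),(330,243.5),(228.5,243.5)]]);e=np.roll(W,-1,0)-W
print(W.round(4).tolist(),W.mean(0),np.linalg.norm(e,axis=1),np.degrees(np.arctan2(e[:,1],e[:,0])))
# rib
a=cv2.resize(c['frame'][130:225,240:320,::-1],None,fx=7,fy=6,interpolation=cv2.INTER_CUBIC);cv2.imwrite('pics/rib.png',a)
```

```text
[[0.5858, -0.1325], [0.5927, -0.2362], [0.4383, -0.2494], [0.4311, -0.1404]] [ 0.51199811 -0.1896193 ] [0.1038967  0.15492632 0.10918797 0.15492528] [ -86.22339993 -175.11257678   93.78246818    2.93046682]
```

View pics/rib.png

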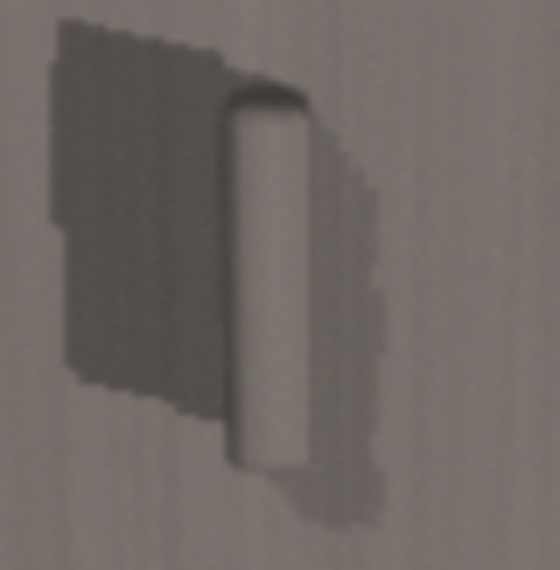

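Run:
```python
from h import *
import pickle
s,c=pickle.load(open('w1.pkl','rb'))
for p in [(278.6,147.5),(278.9,207.8),(278.8,177.3),(273.5,177),(284,177)]: print(ray(c,p,.052))
```

```text
[ 0.54183793 -0.18763901  0.052     ]
[ 0.48361363 -0.1916089   0.052     ]
[ 0.51388132 -0.18959389  0.052     ]
[ 0.51384244 -0.18460836  0.052     ]
[ 0.51449255 -0.194449    0.052     ]
```

The rib centre is at (0.513,-0.190) and its yaw already matches the jaws. I'll descend now.

>>> {"method": "step_arm", "body": {"targets": [[0.04,-0.0017,0.003,-0.04,0],[0.04,0,0,-0.05,0],[0.04,0,0,-0.05,0],[0.04,0,0,-0.03,0],[0.04,0,0,-0.02,0]]}}

```text
time_s: 2.65
tcp_pos: [0.5108, -0.1847, 0.0398]
ee_rot: [0.999, 0.037, -0.001, -0.001]
wrist_force: [1.1, -0.2, 0.1]
gripper_width: 0.0399
```

>>> {"method": "step_arm", "body": {"targets": [[0.04,0,0,-0.006,0],[0.04,0,0,0,0]]}}

```text
time_s: 2.9
tcp_pos: [0.5122, -0.1859, 0.0356]
ee_rot: [0.999, 0.036, -0.0, -0.0]
wrist_force: [-0.2, 0.5, -0.2]
gripper_width: 0.04
```

Run:
```python
from h import *
s,c=wc('w2.png'); print(s['tcp_pos'],yaw(s)[0],s['wrist_force'],s['gripper_width'])
```

```text
[ 0.51218651 -0.18587336  0.03564046] -85.87227770128514 [-0.20039784  0.49642482 -0.19959563] 0.04000893218144573
```

View pics/w2.png

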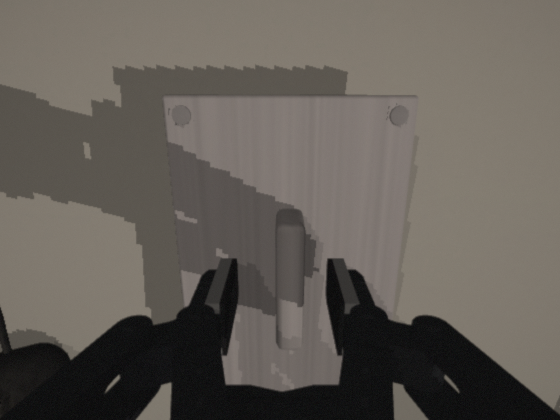

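The rib (x≈289) sits about 3 mm to the −y side of the jaw middle (x≈282). I'll correct that and lower slightly before closing.

>>> {"method": "step_arm", "body": {"newtons": 80, "targets": [[0.04,0.0005,-0.0035,-0.0045,0],[0.03,0,0,0,0],[0.0,0,0,0,0],[0.0,0,0,0,0],[0.0,0,0,0,0]]}}

```text
time_s: 3.58
tcp_pos: [0.5129, -0.1902, 0.0313]
ee_rot: [0.999, 0.035, 0.0, 0.0]
wrist_force: [-1.0, 0.1, 4.8]
gripper_width: 0.0103
```

>>> {"method": "step_arm", "body": {"targets": [[0.0,0,0,0,0],[0.0,0,0,0,0]]}}

```text
time_s: 3.82
tcp_pos: [0.5129, -0.1902, 0.0313]
ee_rot: [0.999, 0.035, 0.0, 0.0]
wrist_force: [-1.9, -0.7, 5.2]
gripper_width: 0.0103
```

>>> {"method": "step_arm", "body": {"targets": [[0.0,0,0,0.01,0],[0.0,0,0,0.03,0],[0.0,0,0,0.04,0],[0,0,0,0.04,0],[0,0,0,0,0]]}}

```text
time_s: 4.45
tcp_pos: [0.5147, -0.1908, 0.1542]
ee_rot: [0.999, 0.035, 0.003, 0.001]
wrist_force: [-0.2, -0.3, -1.7]
gripper_width: 0.01
```

Run:
```python
from h import *
s,c=wc('w3.png'); print(s['tcp_pos'],yaw(s),s['wrist_force'],s['moment'],s['gripper_width']); import pickle; pickle.dump((s,c),open('w3.pkl','wb'))
```

```text
[ 0.51467937 -0.19080668  0.1541673 ] (np.float64(-85.94292281494899), array([ 0.00691533, -0.00275334, -0.9999723 ])) [-0.19714654 -0.34332353 -1.65524322] [0.03917241 0.04399786 0.00896554] 0.010036250113669655
```

View pics/w3.png

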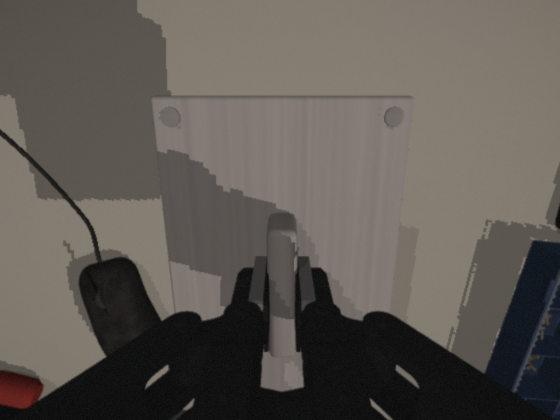

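The cover hangs level in the jaws with about 1.7 N of weight. The far flange corners are at (152,97) and (411,97). I'll work out its offset in the hand.

Run:
```python
from h import *
import pickle
s,c=pickle.load(open('w3.pkl','rb'))
A=ray(c,(152.5,97),s['tcp_pos'][2]-.0033);B=ray(c,(411,97),s['tcp_pos'][2]-.0033);print(A,B,np.linalg.norm(A-B))
d=(B-A)/np.linalg.norm(B-A); print(np.degrees(np.arctan2(d[1],d[0])),'centre',(A+B)/2+np.array([d[1],-d[0],0])*.078, s['tcp_pos'])
```

```text
[ 0.58757972 -0.13368157  0.1508673 ] [ 0.59481648 -0.23678035  0.1508673 ] 0.10335245351423511
-85.98485473147575 centre [ 0.51338955 -0.19069254  0.1508673 ] [ 0.51467937 -0.19080668  0.1541673 ]
```

The cover is centred on the TCP to within about 1 mm. I'll carry it over the box and compare the two in the top view.

>>> {"method": "step_arm", "body": {"targets": [[0,0.001,0.04,0,0.03],[0,0.001,0.055,0,0.035],[0,0.001,0.055,0,0.035],[0,0.001,0.055,0,0.035],[0,0.001,0.055,0,0.035]]}}

```text
time_s: 5.12
tcp_pos: [0.5164, 0.0715, 0.149]
ee_rot: [0.993, 0.121, -0.002, 0.0]
wrist_force: [-0.2, -0.6, -0.9]
gripper_width: 0.01
```

>>> {"method": "step_arm", "body": {"targets": [[0,0.001,0.055,0,0.035],[0,0.001,0.045,0,0.035],[0,0.001,0.029,0,0],[0,0,0,-0.02,0],[0,0,0,0,0]]}}

```text
time_s: 5.75
tcp_pos: [0.5184, 0.1985, 0.1278]
ee_rot: [0.988, 0.155, -0.004, 0.001]
wrist_force: [-0.4, -0.7, -0.5]
gripper_width: 0.0101
```

Run:
```python
from h import *
import pickle
s,c=snap('top','top2.png');pickle.dump((s,c),open('top2.pkl','wb'))
s,c=snap('scene','sc2.png');pickle.dump((s,c),open('sc2.pkl','wb'))
print(s['tcp_pos'],yaw(s),s['wrist_force'],s['gripper_width'])
a=cv2.imread('pics/top2.png')[140:280,110:270];b=cv2.imread('pics/sc2.png')[110:250,120:280]
cv2.imwrite('pics/c2.png',cv2.hconcat([cv2.resize(x,(400,350),interpolation=cv2.INTER_CUBIC) for x in(a,b)]))
```

```text
[0.51938211 0.19848618 0.12901576] (np.float64(-72.18191383413405), array([-0.00430633, -0.00171534, -0.99998926])) [-0.55100627  0.9588627  -1.0411636 ] 0.010000305559621548
```

View pics/c2.png

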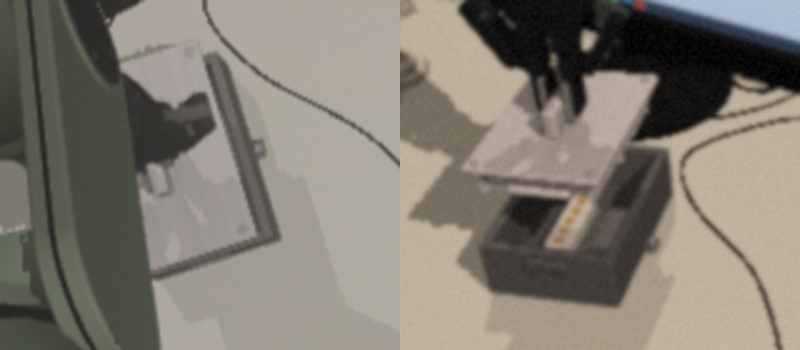

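The cover hovers over the box with roughly matching yaw. I'll refine the box pose from both first pictures.

Run:
```python
import cv2
a=cv2.imread('pics/top1.png')[155:255,140:225];b=cv2.imread('pics/scene1.png')[155:240,145:240]
cv2.imwrite('pics/c3.png',cv2.convertScaleAbs(cv2.hconcat([cv2.resize(a,(399,470),interpolation=cv2.INTER_CUBIC),cv2.resize(b,(399,470),interpolation=cv2.INTER_CUBIC)]),alpha=1.9))
# sobel-free threshold mask of rim
import numpy as np
g=cv2.cvtColor(cv2.imread('pics/top1.png'),cv2.COLOR_BGR2GRAY)
for r in (190,205,220): print(r,g[r,145:225].tolist())
```

```text
190 [116, 117, 115, 107, 97, 96, 96, 91, 71, 69, 71, 70, 73, 81, 85, 87, 86, 86, 86, 86, 81, 60, 62, 83, 86, 84, 81, 84, 81, 80, 80, 82, 85, 88, 90, 87, 85, 86, 84, 71, 78, 92, 97, 94, 98, 100, 100, 102, 101, 102, 100, 100, 100, 100, 99, 89, 79, 95, 97, 96, 90, 74, 73, 91, 130, 143, 144, 144, 144, 144, 145, 153, 156, 157, 157, 158, 158, 157, 157, 158]
205 [116, 117, 116, 117, 116, 116, 116, 114, 101, 97, 97, 93, 74, 70, 70, 70, 68, 65, 73, 86, 86, 86, 88, 88, 76, 76, 75, 94, 140, 152, 153, 153, 152, 153, 153, 154, 153, 154, 148, 114, 97, 90, 95, 95, 95, 98, 98, 99, 98, 99, 100, 100, 101, 101, 100, 101, 100, 99, 100, 97, 83, 83, 95, 97, 95, 78, 73, 79, 107, 140, 144, 144, 145, 144, 144, 147, 156, 158, 158, 158]
220 [118, 119, 117, 117, 117, 117, 117, 118, 117, 117, 118, 113, 98, 96, 97, 96, 86, 74, 70, 73, 70, 74, 84, 87, 88, 88, 86, 85, 79, 75, 76, 81, 105, 151, 154, 153, 149, 138, 132, 137, 147, 153, 151, 138, 108, 90, 89, 96, 93, 78, 75, 77, 76, 75, 76, 77, 77, 76, 77, 78, 77, 76, 78, 78, 78, 79, 94, 97, 98, 97, 76, 74, 85, 122, 142, 144, 145, 145, 145, 145]
```

View pics/c3.png

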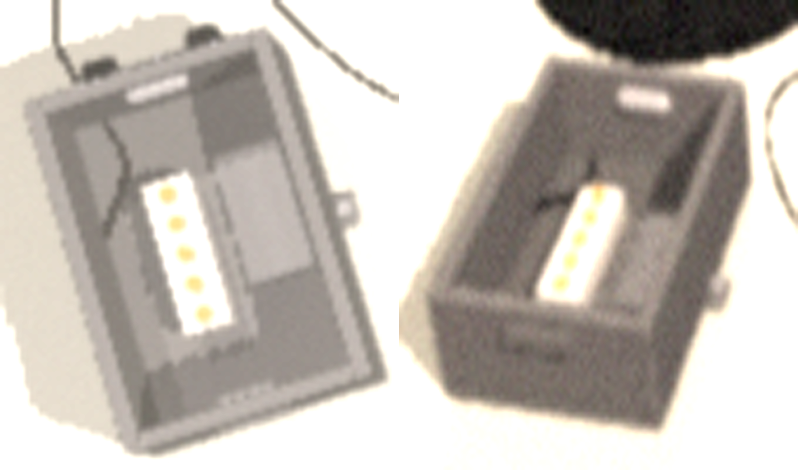

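Run:
```python
import cv2
g=cv2.cvtColor(cv2.imread('pics/top1.png'),cv2.COLOR_BGR2GRAY)
for c in (165,175,185,190): print(c,'top',g[155:185,c].tolist(),'bot from 222',g[222:255,c].tolist())
```

```text
165 top [155, 155, 156, 155, 146, 127, 117, 117, 116, 115, 116, 116, 112, 102, 81, 86, 95, 95, 88, 73, 68, 66, 66, 67, 74, 85, 85, 84, 83, 77] bot from 222 [72, 71, 71, 70, 72, 71, 73, 71, 75, 74, 74, 80, 90, 93, 96, 97, 98, 98, 98, 99, 97, 97, 97, 101, 104, 97, 102, 129, 149, 154, 157, 158, 158]
175 top [156, 154, 144, 120, 116, 116, 116, 117, 115, 116, 108, 93, 86, 94, 95, 89, 95, 121, 117, 101, 75, 74, 84, 85, 86, 86, 86, 86, 86, 87] bot from 222 [77, 76, 83, 93, 95, 94, 91, 91, 89, 85, 73, 69, 69, 70, 69, 70, 70, 71, 71, 72, 71, 72, 75, 86, 97, 97, 93, 76, 83, 113, 142, 146, 150]
185 top [156, 156, 156, 155, 140, 95, 58, 51, 74, 100, 96, 95, 86, 69, 68, 63, 55, 56, 62, 67, 66, 67, 68, 68, 68, 66, 68, 67, 67, 67] bot from 222 [141, 143, 134, 101, 88, 88, 82, 72, 70, 69, 73, 76, 76, 77, 77, 77, 77, 78, 80, 83, 93, 98, 97, 89, 74, 88, 121, 142, 145, 144, 145, 144, 146]
190 top [156, 156, 156, 156, 156, 155, 141, 105, 96, 96, 90, 73, 63, 57, 56, 58, 59, 67, 69, 68, 68, 68, 68, 67, 67, 68, 67, 67, 67, 67] bot from 222 [98, 98, 91, 88, 87, 80, 71, 71, 71, 75, 77, 77, 77, 77, 77, 80, 90, 96, 93, 96, 98, 93, 84, 90, 113, 140, 144, 145, 144, 145, 145, 145, 145]
```

Run:
```python
from h import *
import pickle
c=pickle.load(open('top.pkl','rb'))
S={'L':[(150.3,190),(154.5,205),(158.7,220)],'R':[(203.5,190),(208,205),(212.6,220)],'T':[(165,171.7),(175,168.9),(185,165.3),(190,163.7)],'B':[(175,246.8),(185,243.5)]}
W={k:np.array([ray(c,p,.05)[:2] for p in v]) for k,v in S.items()}
for k,w in W.items():
    vx,vy,_,_=cv2.fitLine(w.astype(np.float32),cv2.DIST_L2,0,.01,.01).ravel(); print(k,np.degrees(np.arctan2(vy,vx)),w.mean(0))
for a in (16.,17,18,19):
    r=np.radians(a);ex=np.array([np.cos(r),np.sin(r)]);ey=np.array([-ex[1],ex[0]])
    l=(W['L']@ey).mean();rr=(W['R']@ey).mean();t=(W['T']@ex).mean();b=(W['B']@ex).mean()
    print(a,'w',l-rr,'len',t-b,'c',ex*(t+b)/2+ey*(l+rr)/2, [np.round((W[k]@(ey if k in 'LR' else ex))*1000,1).tolist() for k in W])
```

```text
L 16.913584 [0.52395575 0.25587081]
R 17.365 [0.52282366 0.14776115]
T -72.25169 [0.60048316 0.20836676]
B -72.22325 [0.44267699 0.20273798]
16.0 w 0.10360962934146906 len 0.1532445292396733 c [0.52270756 0.20162037] [[102.0, 101.5, 101.0], [-1.3, -2.0, -2.9], [634.1, 633.8, 635.2, 635.5], [481.1, 481.7]]
17 w 0.10305479138488818 len 0.1525564875148273 c [0.52277945 0.2016294 ] [[91.5, 91.5, 91.5], [-11.4, -11.5, -11.8], [635.1, 634.5, 635.5, 635.6], [482.5, 482.8]]
18 w 0.10246856194053729 len 0.1518219756060366 c [0.52285098 0.20164093] [[80.8, 81.4, 82.0], [-21.4, -21.0, -20.7], [635.9, 635.0, 635.6, 635.5], [483.7, 483.6]]
19 w 0.10185111957958407 len 0.15104121725274378 c [0.52292206 0.20165495] [[70.2, 71.4, 72.5], [-31.4, -30.4, -29.6], [636.6, 635.2, 635.5, 635.2], [484.8, 484.3]]
```

Run:
```python
import cv2
a=cv2.imread('pics/top2.png')[150:250,155:225];b=cv2.imread('pics/sc2.png')[130:200,140:230]
cv2.imwrite('pics/c4.png',cv2.convertScaleAbs(cv2.hconcat([cv2.resize(a,(350,500),interpolation=cv2.INTER_CUBIC),cv2.resize(b,(450,500),interpolation=cv2.INTER_CUBIC)]),alpha=1.3))
```

```text
(no output)
```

View pics/c4.png

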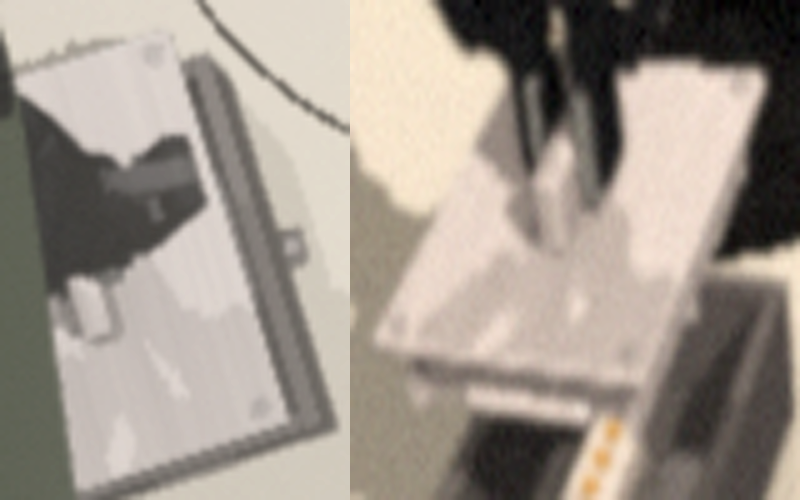

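Run:
```python
from h import *
import pickle
s,c=pickle.load(open('top2.pkl','rb')); z=s['tcp_pos'][2]-.0033; print(s['tcp_pos'])
A=ray(c,(189.3,157),z)[:2];B=ray(c,(213.2,232.9),z)[:2];C=ray(c,(169.8,248.4),z)[:2]
d=(A-B)/np.linalg.norm(A-B);n=np.array([-d[1],d[0]]); print('top',A,B,C,np.linalg.norm(A-B),np.degrees(np.arctan2(d[1],d[0])),np.degrees(np.arctan2(*(C-B)[::-1])),(A+B)/2+.053*n)
s,c=pickle.load(open('sc2.pkl','rb'));print(s['tcp_pos'])
P=[ray(c,p,z)[:2] for p in [(144.4,178.3),(199,184.3),(223.4,139.6)]]
print('scene',np.array(P),np.linalg.norm(P[0]-P[1]),np.linalg.norm(P[2]-P[1]),'c',(P[0]+P[2])/2,np.degrees(np.arctan2(*(P[2]-P[1])[::-1])))
# box in scene1 outer rim corners at z .05
c=pickle.load(open('scene.pkl','rb'))
k=lambda u,v:(145+(u-399)*95/399,155+v*85/470)
Q=[ray(c,k(*p),.05)[:2] for p in [(430,292),(655,327),(745,83),(550,60)]]
e=np.roll(Q,-1,0)-Q;print('box scene',np.mean(Q,0),np.linalg.norm(e,axis=1),np.degrees(np.arctan2(e[:,1],e[:,0])))
```

```text
[0.51840422 0.19851248 0.12781593]
top [0.60450986 0.16984075] [0.46196289 0.12349749] [0.43442057 0.20263768] 0.14989108203573548 18.00979561366455 109.18888474933844 [0.51684986 0.19707231]
[0.51938211 0.19848618 0.12901576]
scene [[0.42646103 0.22073535]
 [0.45773966 0.11946508]
 [0.61077334 0.17027132]] 0.1059906648534178 0.1612469560641643 c [0.51861718 0.19550334] 18.36584933832391
box scene [0.52003825 0.19516632] [0.11019789 0.15366155 0.10651637 0.15151072] [ -72.64709645   18.27592871  108.50187277 -163.11132691]
```

The top and scene views disagree by about 4 mm on the box. I'll back up and raise a little so the wrist camera sees the box's far rim beyond the cover.

>>> {"method": "step_arm", "body": {"targets": [[0,-0.01,-0.003,0.04,0],[0,-0.01,-0.003,0.04,0],[0,0,0,0,0],[0,0,0,0,0]]}}

```text
time_s: 6.35
tcp_pos: [0.5005, 0.1924, 0.2105]
ee_rot: [0.988, 0.154, -0.0, 0.0]
wrist_force: [-1.3, -0.9, -1.8]
gripper_width: 0.0102
```

Run:
```python
from h import *
s,c=wc('w4.png'); print(s['tcp_pos'],yaw(s),c['mtx']); import pickle; pickle.dump((s,c),open('w4.pkl','wb'))
```

```text
[0.50047223 0.19240168 0.21050316] (np.float64(-72.2341559900341), array([-4.12642291e-04, -2.52048984e-04, -9.99999883e-01])) [[351.91664777   0.         281.70753045]
 [  0.         351.91664777 203.76022882]
 [  0.           0.           1.        ]]
```

View pics/w4.png

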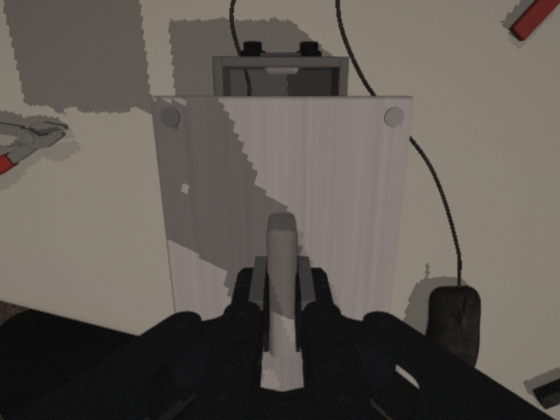

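The wrist view now shows the far rim, with outer corners at about (213,57) and (348,57). It is parallel to the flange's far edge (y≈97), and the catch is at (281,70).

Run:
```python
import cv2
a=cv2.imread('pics/w4.png')[35:115,145:425]
cv2.imwrite('pics/c5.png',cv2.convertScaleAbs(cv2.resize(a,(784,560),interpolation=cv2.INTER_CUBIC),alpha=1.8))
g=cv2.cvtColor(cv2.imread('pics/w4.png'),cv2.COLOR_BGR2GRAY)
for r in (75,85): print(r,g[r,208:232].tolist(),g[r,328:354].tolist())
for c in (225,270,330): print(c,g[48:76,c].tolist())
for c in (190,250,300,370): print(c,g[88:106,c].tolist())
for r in (105,110): print(r,g[r,145:165].tolist(),g[r,400:418].tolist())
```

```text
75 [90, 89, 90, 89, 84, 65, 68, 71, 72, 72, 72, 72, 74, 70, 56, 49, 46, 47, 47, 46, 48, 48, 58, 64] [44, 46, 42, 35, 32, 28, 30, 26, 26, 31, 32, 51, 66, 71, 73, 70, 74, 72, 73, 75, 102, 124, 129, 130, 129, 130]
85 [90, 89, 91, 89, 89, 71, 65, 67, 71, 71, 71, 72, 72, 71, 68, 52, 48, 47, 45, 49, 47, 49, 54, 62] [45, 44, 42, 33, 30, 27, 26, 30, 30, 32, 45, 60, 69, 73, 70, 72, 73, 72, 75, 91, 122, 129, 130, 130, 129, 129]
225 [90, 90, 88, 90, 90, 89, 89, 87, 67, 64, 70, 72, 70, 71, 72, 70, 69, 64, 55, 45, 45, 46, 47, 49, 46, 46, 46, 47]
270 [89, 89, 88, 87, 70, 55, 52, 50, 48, 60, 70, 72, 73, 71, 71, 71, 71, 69, 60, 74, 89, 93, 91, 88, 84, 77, 67, 63]
330 [129, 128, 129, 128, 124, 106, 92, 87, 70, 65, 70, 72, 70, 72, 71, 72, 72, 68, 59, 39, 30, 35, 43, 42, 42, 43, 45, 42]
190 [90, 90, 88, 89, 89, 90, 89, 81, 83, 88, 91, 88, 90, 88, 89, 88, 89, 89]
250 [34, 38, 33, 37, 36, 33, 35, 42, 79, 98, 110, 119, 124, 127, 126, 125, 127, 126]
300 [46, 43, 43, 43, 42, 42, 43, 48, 78, 97, 109, 118, 124, 125, 124, 126, 126, 124]
370 [40, 28, 28, 28, 36, 66, 78, 95, 93, 98, 111, 118, 125, 127, 126, 126, 126, 126]
105 [88, 90, 90, 91, 90, 87, 81, 84, 86, 85, 86, 86, 87, 88, 86, 86, 87, 86, 89, 89] [127, 127, 127, 127, 126, 127, 128, 127, 125, 126, 125, 124, 124, 125, 129, 129, 130, 129]
110 [91, 90, 89, 89, 90, 91, 84, 82, 87, 87, 87, 87, 87, 87, 86, 86, 82, 78, 77, 76] [108, 109, 112, 124, 125, 128, 127, 127, 126, 125, 125, 123, 125, 129, 128, 130, 130, 129]
```

View pics/c5.png

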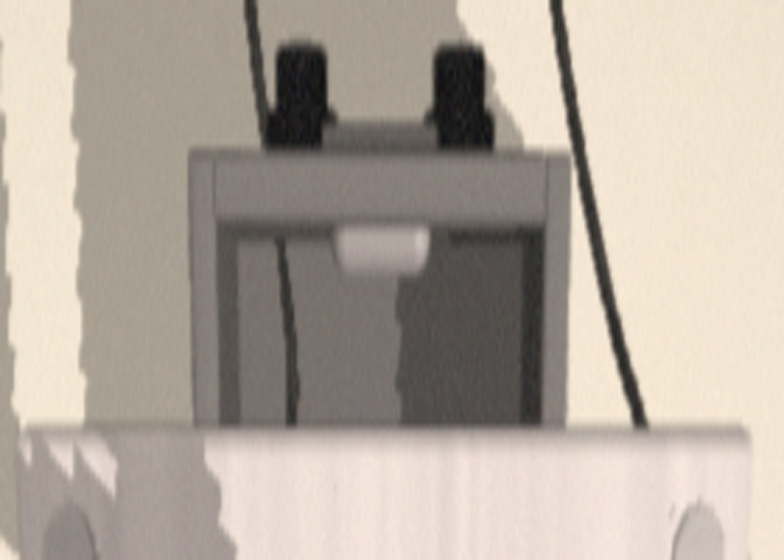

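Run:
```python
from h import *
import pickle
s,c=pickle.load(open('w4.pkl','rb')); R=Ro.from_quat(s['ee_rot']).as_matrix(); tp=s['tcp_pos']
a=np.radians(yaw(s)[0]+90); ex=np.array([np.cos(a),np.sin(a),0]);ey=np.array([-ex[1],ex[0],0])
def t(p,z): d=ray(c,p,z)-tp; return np.round([d@ex*1e3,d@ey*1e3],2)
print('yaw',np.degrees(a))
for n,p in [('Lo75',(212.5,75)),('Lo85',(212.8,85)),('Li75',(221.8,75)),('Li85',(222.5,85)),('Ri75',(339,75)),('Ri85',(338.4,85)),('Ro75',(347.7,75)),('Ro85',(346.9,85)),('Fo225',(225,55.6)),('Fo330',(330,55.7)),('Fi225',(225,66.1)),('Fi330',(330,66.3))]: print(n,t(p,.05))
for n,p in [('cl',(151.2,106)),('cr',(412.5,106)),('cf190',(190,95.3)),('cf370',(370,95.3))]: print(n,t(p,tp[2]-.0033),t(p,tp[2]-.0083))
```

```text
yaw 17.765844009965903
Lo75 [89.47 56.54]
Lo85 [81.79 56.78]
Li75 [89.47 49.  ]
Li85 [81.79 48.85]
Ri75 [ 89.4 -46. ]
Ri85 [ 81.72 -45.9 ]
Ro75 [ 89.4  -53.05]
Ro85 [ 81.72 -52.85]
Fo225 [104.    45.65]
Fo330 [103.87 -38.08]
Fi225 [96.19 46.06]
Fi330 [ 95.99 -38.42]
cl [73.36 52.8 ] [73.1  54.59]
cr [ 73.29 -52.09] [ 73.03 -53.88]
cf190 [77.45 36.88] [77.34 38.12]
cf370 [ 77.41 -34.71] [ 77.29 -35.91]
```

The box centre comes out at (0.523,0.201) from the wrist view, agreeing with the top view. The shift needed is (+0.023,+0.0087) and the yaw is fine.

>>> {"method": "step_arm", "body": {"targets": [[0,0.012,0.0045,0,0],[0,0.011,0.0042,-0.04,0],[0,0,0,-0.045,0],[0,0,0,-0.03,0],[0,0,0,0,0]]}}

```text
time_s: 7.02
tcp_pos: [0.5224, 0.2012, 0.0926]
ee_rot: [0.988, 0.155, -0.003, 0.001]
wrist_force: [1.0, 0.5, -1.9]
gripper_width: 0.0102
```

>>> {"method": "step_arm", "body": {"targets": [[0,0,0,0,0],[0,0,0,0,0]]}}

```text
time_s: 7.28
tcp_pos: [0.525, 0.2021, 0.0974]
ee_rot: [0.988, 0.155, 0.002, -0.0]
wrist_force: [-0.3, -0.1, -0.7]
gripper_width: 0.0104
```

Run:
```python
from h import *
import pickle
s,c=snap('top','top3.png');s,c=snap('scene','sc3.png')
print(s['tcp_pos'],yaw(s),s['wrist_force'],s['gripper_width'])
a=cv2.imread('pics/top3.png')[140:280,110:270];b=cv2.imread('pics/sc3.png')[110:250,120:280]
cv2.imwrite('pics/c6.png',cv2.hconcat([cv2.resize(x,(400,350),interpolation=cv2.INTER_CUBIC) for x in(a,b)]))
```

```text
[0.52472676 0.20196704 0.09727763] (np.float64(-72.19237358315435), array([ 2.80937697e-03,  9.00742986e-04, -9.99995648e-01])) [ 0.10895625 -0.01507206 -0.9047387 ] 0.010029327423117901
```

View pics/c6.png

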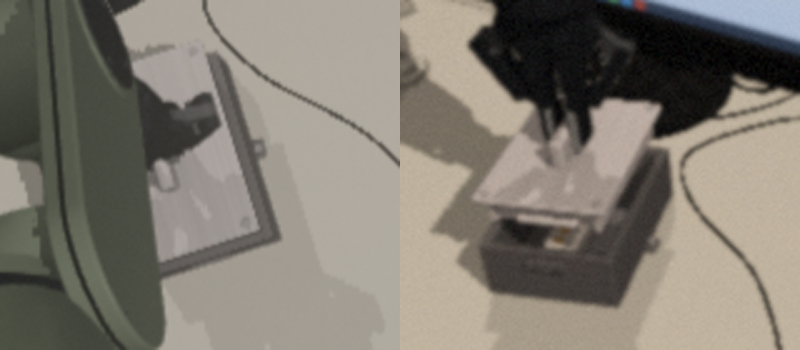

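The cover lies over the mouth, level and aligned. I'll lower it gently.

>>> {"method": "step_arm", "body": {"targets": [[0,0,0,-0.003,0],[0,0,0,-0.003,0],[0,0,0,-0.003,0],[0,0,0,-0.003,0],[0,0,0,0,0]]}}

```text
time_s: 8.0
tcp_pos: [0.5235, 0.2015, 0.0835]
ee_rot: [0.988, 0.155, -0.0, 0.0]
wrist_force: [0.5, -0.4, -0.8]
gripper_width: 0.0102
```

>>> {"method": "step_arm", "body": {"targets": [[0,0,0,-0.003,0],[0,0,0,-0.003,0],[0,0,0,0,0]]}}

```text
time_s: 8.38
tcp_pos: [0.5235, 0.2015, 0.0775]
ee_rot: [0.988, 0.155, -0.0, 0.0]
wrist_force: [0.5, -0.6, -1.6]
gripper_width: 0.0101
```

>>> {"method": "step_arm", "body": {"targets": [[0,0,0,-0.003,0],[0,0,0,-0.002,0],[0,0,0,0,0],[0,0,0,0,0]]}}

```text
time_s: 8.88
tcp_pos: [0.5238, 0.2016, 0.0729]
ee_rot: [0.988, 0.155, 0.0, 0.0]
wrist_force: [-0.5, -0.7, -0.2]
gripper_width: 0.0104
```

Run:
```python
from h import *
s,c=snap('scene','sc4.png')
print(s['tcp_pos'],s['wrist_force'],s['moment'])
s,c2=wc('w5.png')
b=cv2.imread('pics/sc4.png')[110:250,120:280]
cv2.imwrite('pics/c7.png',cv2.hconcat([cv2.resize(b,(400,350),interpolation=cv2.INTER_CUBIC),cv2.resize(cv2.imread('pics/w5.png'),(400,350))]))
```

```text
[0.5237792  0.20163364 0.07288619] [-0.52613798 -0.67397037 -0.16838389] [-0.0149902  -0.00195371  0.04903356]
```

View pics/c7.png

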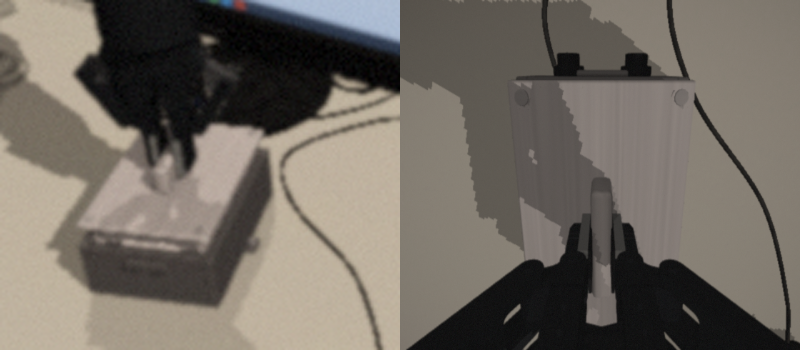

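The skirt is in the mouth and level, just above the catches. I'll lower it to contact.

>>> {"method": "step_arm", "body": {"targets": [[0,0,0,-0.001,0],[0,0,0,-0.0005,0],[0,0,0,0,0],[0,0,0,0,0]]}}

```text
time_s: 9.48
tcp_pos: [0.5237, 0.2016, 0.0714]
ee_rot: [0.988, 0.155, -0.0, 0.0]
wrist_force: [-0.9, 0.6, 0.7]
gripper_width: 0.0102
```

>>> {"method": "step_arm", "body": {"targets": [[0,0,0,-0.0006,0],[0,0,0,0,0],[0,0,0,0,0]]}}

```text
time_s: 9.85
tcp_pos: [0.5236, 0.2016, 0.071]
ee_rot: [0.988, 0.155, -0.0, 0.0]
wrist_force: [-3.0, -0.6, 5.1]
gripper_width: 0.0104
```

Contact at 5 N, so it rests on the catches. I'll release to a modest opening and rise.

>>> {"method": "step_arm", "body": {"targets": [[0.0,0,0,0.0004,0],[0.03,0,0,0,0],[0.03,0,0,0,0],[0.03,0,0,0,0]]}}

```text
time_s: 10.35
tcp_pos: [0.5239, 0.2017, 0.0709]
ee_rot: [0.988, 0.155, 0.0, 0.0]
wrist_force: [0.6, -0.6, 0.3]
gripper_width: 0.03
```

>>> {"method": "step_arm", "body": {"targets": [[0.03,0,0,0.01,0],[0.03,0,0,0.03,0],[0.03,0,0,0.04,0],[0.0,0,0,0.02,0],[0.0,0,0,0,0]]}}

```text
time_s: 10.98
tcp_pos: [0.5249, 0.202, 0.1734]
ee_rot: [0.988, 0.155, 0.002, -0.0]
wrist_force: [-0.1, 0.9, 0.4]
gripper_width: 0.0004
```

Run:
```python
from h import *
import pickle
s,c=snap('scene','sc5.png')
s,c2=wc('w6.png');pickle.dump((s,c2),open('w6.pkl','wb'))
print(s['tcp_pos'],s['wrist_force'],s['time_s'],s['gripper_width'])
b=cv2.imread('pics/sc5.png')[110:250,120:280]
cv2.imwrite('pics/c8.png',cv2.hconcat([cv2.resize(b,(400,350),interpolation=cv2.INTER_CUBIC),cv2.resize(cv2.imread('pics/w6.png'),(400,350))]))
```

```text
[0.52394013 0.20169347 0.171812  ] [-0.11025535 -0.48239419 -0.92774675] 11.025 0.0004202095358080476
```

View pics/c8.png

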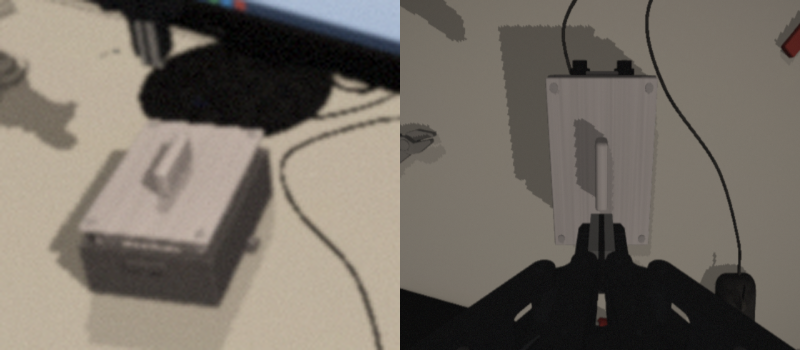

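The cover stands level and proud on the catches, released. I'll press with shut fingers on the middle of the rib.

>>> {"method": "step_arm", "body": {"targets": [[0,0,0,-0.03,0],[0,0,0,-0.03,0],[0,0,0,-0.016,0],[0,0,0,0,0],[0,0,0,0,0]]}}

```text
time_s: 11.7
tcp_pos: [0.5242, 0.2018, 0.0957]
ee_rot: [0.988, 0.155, 0.001, -0.0]
wrist_force: [0.1, 0.5, -0.7]
gripper_width: -0.0001
```

>>> {"method": "step_arm", "body": {"targets": [[0,0,0,-0.0015,0],[0,0,0,-0.0015,0],[0,0,0,-0.0015,0],[0,0,0,0,0]]}}

```text
time_s: 12.2
tcp_pos: [0.5238, 0.2016, 0.091]
ee_rot: [0.988, 0.155, 0.0, 0.0]
wrist_force: [-0.8, -1.1, 2.2]
gripper_width: -0.0003
```

Contact as expected. Next I'll press on.

>>> {"method": "step_arm", "body": {"targets": [[0,0,0,-0.0015,0],[0,0,0,-0.0015,0],[0,0,0,0,0]]}}

```text
time_s: 12.58
tcp_pos: [0.5236, 0.2016, 0.0874]
ee_rot: [0.988, 0.155, -0.0, 0.0]
wrist_force: [-0.9, -0.4, 1.3]
gripper_width: -0.0003
```

>>> {"method": "step_arm", "body": {"targets": [[0,0,0,-0.0015,0],[0,0,0,-0.0015,0],[0,0,0,0,0]]}}

```text
time_s: 12.95
tcp_pos: [0.5238, 0.2017, 0.0869]
ee_rot: [0.988, 0.155, 0.001, -0.0]
wrist_force: [-5.3, -1.2, 15.9]
gripper_width: 0.0
```

>>> {"method": "step_arm", "body": {"targets": [[0,0,0,-0.0015,0],[0,0,0,-0.0015,0],[0,0,0,0,0]]}}

```text
time_s: 13.32
tcp_pos: [0.5239, 0.2017, 0.0865]
ee_rot: [0.988, 0.155, 0.001, -0.0]
wrist_force: [-10.1, -3.1, 31.0]
gripper_width: 0.0001
```

It dropped about 4 mm and then stiffened at 31 N, so probably one end snapped and it tilted. I'll back off and look.

>>> {"method": "step_arm", "body": {"targets": [[0,0,0,0.006,0],[0,0,0,0.04,0],[0,0,0,0.04,0],[0,0,0,0,0]]}}

```text
time_s: 13.82
tcp_pos: [0.5259, 0.2024, 0.1706]
ee_rot: [0.988, 0.155, 0.004, -0.001]
wrist_force: [-0.9, -0.3, -1.4]
gripper_width: 0.0001
```

Run:
```python
from h import *
import pickle
s,c=snap('scene','sc6.png')
s,c2=wc('w7.png');pickle.dump((s,c2),open('w7.pkl','wb'))
print(s['tcp_pos'],s['wrist_force'],s['time_s'],s['gripper_width'])
b=cv2.imread('pics/sc6.png')[140:250,140:240]
cv2.imwrite('pics/c9.png',cv2.hconcat([cv2.resize(b,(400,440),interpolation=cv2.INTER_CUBIC),cv2.resize(cv2.imread('pics/w7.png')[80:310,180:380],(383,440),interpolation=cv2.INTER_CUBIC)]))
```

```text
[0.52449843 0.20188993 0.16853193] [-0.57261881  0.3597046  -0.72962645] 13.875 -0.0002855311548605434
```

View pics/c9.png

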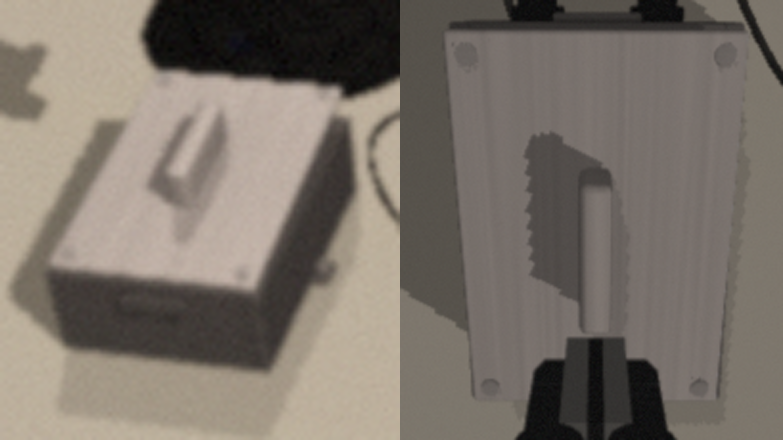

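The near (−x) end is seated flush and the far (+x) end is still proud, so I need to press the far end. First I'll check clearance to the monitor.

Run:
```python
from h import *
import pickle
ct=pickle.load(open('top.pkl','rb'));cs=pickle.load(open('scene.pkl','rb'))
P=lambda c:c['mtx']@np.c_[c['R'],np.array(c['t'])]
a=cv2.resize(cv2.imread('pics/top1.png')[60:140,150:290],None,fx=2.8,fy=2.8);b=cv2.resize(cv2.imread('pics/scene1.png')[100:180,200:340],None,fx=2.8,fy=2.8)
cv2.imwrite('pics/m.png',cv2.hconcat([a,b]))
for t,sn in [((256,106),(302,147)),((256,106),(306,143))]:
    X=cv2.triangulatePoints(P(ct),P(cs),np.array(t,float),np.array(sn,float)).ravel();print(X[:3]/X[3])
for z in (.05,.1,.15,.2,.25): print(z,ray(ct,(256,106),z),ray(ct,(150,101),z))
```

```text
[0.71818271 0.04468367 0.08354651]
[0.7163224  0.03960647 0.09555667]
0.05 [0.72783425 0.05094163 0.05      ] [0.74130978 0.27092867 0.05      ]
0.1 [0.71032437 0.04683615 0.1       ] [0.72305219 0.25461682 0.1       ]
0.15 [0.6928145  0.04273068 0.15      ] [0.7047946  0.23830497 0.15      ]
0.2 [0.67530462 0.03862521 0.2       ] [0.68653701 0.22199312 0.2       ]
0.25 [0.65779475 0.03451973 0.25      ] [0.66827942 0.20568126 0.25      ]
```

View pics/m.png

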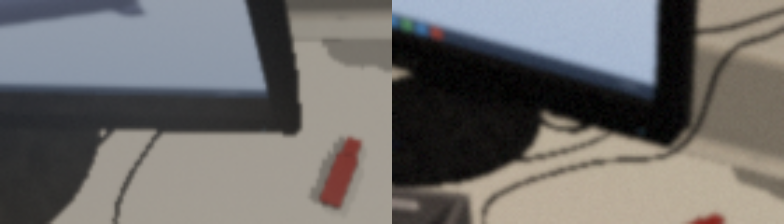

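View pics/sc6.png

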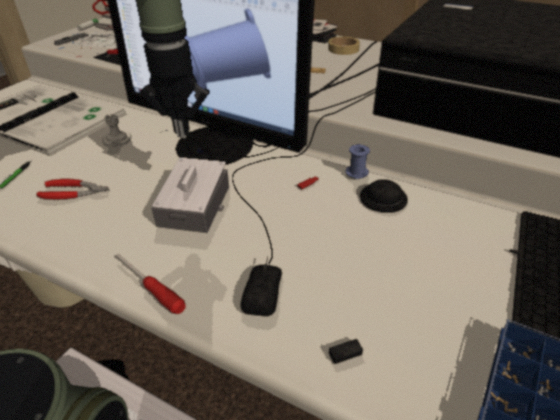

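The monitor front is at x≈0.72, so pressing at x≈0.58 is clear of it. I'll move over the +x flange and press there.

>>> {"method": "step_arm", "body": {"targets": [[0,0.03,0.009,0,0],[0,0.025,0.0085,0,0],[0,0,0,-0.04,0],[0,0,0,-0.04,0],[0,0,0,0,0]]}}

```text
time_s: 14.55
tcp_pos: [0.5755, 0.2179, 0.0828]
ee_rot: [0.988, 0.155, -0.005, 0.001]
wrist_force: [-0.5, 0.0, 0.0]
gripper_width: 0.0002
```

>>> {"method": "step_arm", "body": {"targets": [[0,0,0,-0.01,0],[0,0,0,-0.004,0],[0,0,0,0,0],[0,0,0,0,0]]}}

```text
time_s: 15.05
tcp_pos: [0.5791, 0.2193, 0.0745]
ee_rot: [0.988, 0.155, 0.001, -0.0]
wrist_force: [0.1, 0.2, -0.5]
gripper_width: 0.0
```

>>> {"method": "step_arm", "body": {"targets": [[0,0,0,-0.002,0],[0,0,0,-0.002,0],[0,0,0,-0.002,0],[0,0,0,0,0]]}}

```text
time_s: 15.55
tcp_pos: [0.5788, 0.2191, 0.0685]
ee_rot: [0.988, 0.155, 0.0, 0.0]
wrist_force: [-0.6, -0.5, 5.4]
gripper_width: 0.0
```

>>> {"method": "step_arm", "body": {"targets": [[0,0,0,-0.0015,0],[0,0,0,-0.0015,0],[0,0,0,0,0]]}}

```text
time_s: 15.92
tcp_pos: [0.5792, 0.2193, 0.068]
ee_rot: [0.988, 0.155, 0.001, -0.0]
wrist_force: [-5.1, -1.5, 17.7]
gripper_width: -0.0001
```

>>> {"method": "step_arm", "body": {"targets": [[0,0,0,-0.0015,0],[0,0,0,-0.0015,0],[0,0,0,0,0]]}}

```text
time_s: 16.3
tcp_pos: [0.5789, 0.2192, 0.0624]
ee_rot: [0.988, 0.155, 0.001, -0.0]
wrist_force: [-0.6, 0.1, 3.6]
gripper_width: 0.0001
```

It passed the catch. I'll follow it down to flush.

>>> {"method": "step_arm", "body": {"targets": [[0,0,0,-0.0025,0],[0,0,0,-0.0025,0],[0,0,0,-0.0015,0],[0,0,0,0,0]]}}

```text
time_s: 16.8
tcp_pos: [0.5784, 0.219, 0.0551]
ee_rot: [0.988, 0.155, -0.0, 0.0]
wrist_force: [-1.5, -0.9, 3.5]
gripper_width: -0.0
```

>>> {"method": "step_arm", "body": {"targets": [[0,0,0,-0.0015,0],[0,0,0,0,0]]}}

```text
time_s: 17.05
tcp_pos: [0.5785, 0.219, 0.055]
ee_rot: [0.988, 0.155, -0.0, 0.0]
wrist_force: [-4.6, -1.1, 11.3]
gripper_width: -0.0001
```

The +x end is firm at z=0.055, which is flush. I'll rise and probe the −x end the same way.

>>> {"method": "step_arm", "body": {"targets": [[0,0,0,0.02,0],[0,0,0,0.04,0],[0,-0.03,-0.009,0.02,0],[0,-0.04,-0.013,0,0],[0,-0.04,-0.014,0,0]]}}

```text
time_s: 17.68
tcp_pos: [0.4678, 0.1828, 0.1334]
ee_rot: [0.988, 0.155, 0.0, -0.0]
wrist_force: [-0.3, 0.1, -0.4]
gripper_width: -0.0001
```

>>> {"method": "step_arm", "body": {"targets": [[0,0,0,-0.02,0],[0,0,0,-0.03,0],[0,0,0,-0.02,0],[0,0,0,0,0],[0,0,0,0,0]]}}

```text
time_s: 18.3
tcp_pos: [0.4693, 0.1833, 0.0641]
ee_rot: [0.988, 0.155, 0.001, -0.0]
wrist_force: [-0.2, 0.3, -0.7]
gripper_width: -0.0002
```

Run:
```python
from h import *
import pickle
s,c=snap('scene','sc7.png');s,ct=snap('top','top7.png')
print(s['tcp_pos'],s['wrist_force'],s['time_s'])
b=cv2.imread('pics/sc7.png')[140:250,140:240];a=cv2.imread('pics/top7.png')[150:260,130:230]
cv2.imwrite('pics/c10.png',cv2.hconcat([cv2.resize(b,(400,440),interpolation=cv2.INTER_CUBIC),cv2.resize(a,(400,440),interpolation=cv2.INTER_CUBIC)]))
```

```text
[0.46950691 0.18339037 0.06439612] [ 0.07175398  0.68770002 -0.3354629 ] 18.35
```

View pics/c10.png

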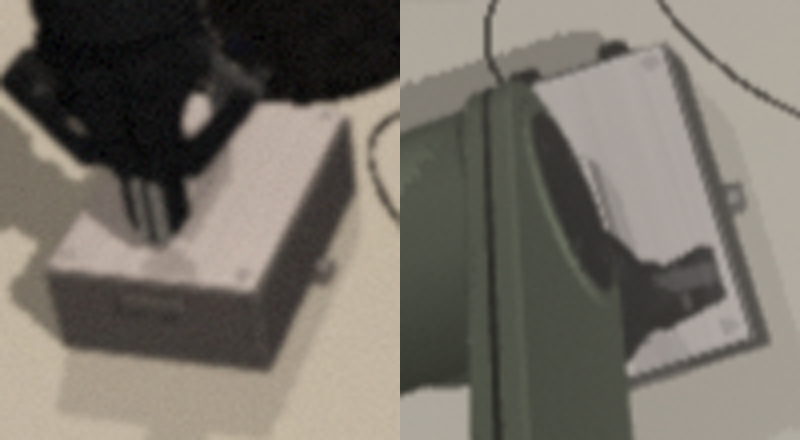

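The cover looks flush at both ends. I'll probe the −x end for firmness.

>>> {"method": "step_arm", "body": {"targets": [[0,0,0,-0.004,0],[0,0,0,-0.003,0],[0,0,0,-0.0015,0],[0,0,0,0,0]]}}

```text
time_s: 18.9
tcp_pos: [0.4687, 0.1831, 0.0551]
ee_rot: [0.988, 0.155, 0.0, 0.0]
wrist_force: [0.1, -1.0, 1.0]
gripper_width: 0.0002
```

>>> {"method": "step_arm", "body": {"targets": [[0,0,0,-0.0015,0],[0,0,0,0,0]]}}

```text
time_s: 19.15
tcp_pos: [0.4688, 0.1832, 0.055]
ee_rot: [0.988, 0.155, 0.0, -0.0]
wrist_force: [-3.7, -1.4, 11.9]
gripper_width: 0.0002
```

Both ends are firm at z=0.055. I'll retreat and take a last look.

>>> {"method": "step_arm", "body": {"targets": [[0,0,0,0.02,0],[0,0,0,0.05,0],[0,-0.02,0,0.05,0],[0,-0.04,0,0.03,0],[0,0,0,0,0]]}}

```text
time_s: 19.77
tcp_pos: [0.4079, 0.1834, 0.206]
ee_rot: [0.988, 0.155, 0.002, -0.001]
wrist_force: [1.1, 0.5, -0.5]
gripper_width: 0.0
```

>>> {"method": "step_arm", "body": {"targets": [[0,0,0,0,0],[0,0,0,0,0],[0,0,0,0,0]]}}

```text
time_s: 20.15
tcp_pos: [0.409, 0.183, 0.2026]
ee_rot: [0.988, 0.155, -0.001, 0.0]
wrist_force: [0.6, 0.0, -0.6]
gripper_width: -0.0001
```

Run:
```python
from h import *
s,c=snap('scene','sc8.png');s,w=wc('w8.png')
print(s['tcp_pos'],s['wrist_force'],s['time_s'])
b=cv2.imread('pics/sc8.png')[140:250,140:240];a=cv2.imread('pics/w8.png')
cv2.imwrite('pics/c11.png',cv2.hconcat([cv2.resize(b,(330,363),interpolation=cv2.INTER_CUBIC),cv2.resize(a,(460,363))]))
```

```text
[0.40894884 0.18299395 0.20279329] [ 0.59607371 -0.46303498  0.17476794] 20.2
```

View pics/c11.png

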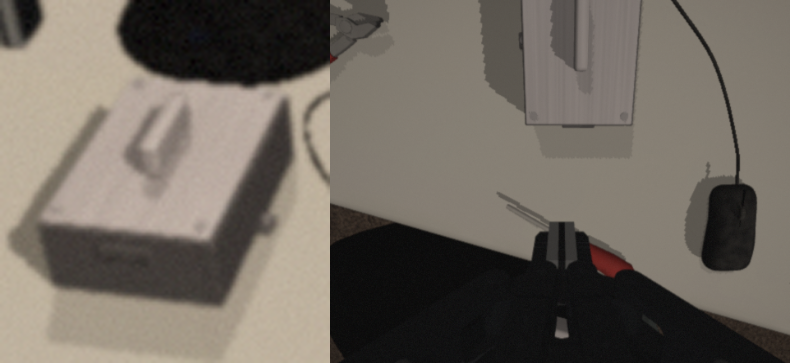

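The flange lies flush on the rim with an even border and the robot is clear, so I'll hand in.

```bash
python3 -c "
from h import *
print(ctrl.hand_in())"
```

```text
the job is handed in; nothing more can be done
None
```

The cover is seated in the box with its flange flush on the rim. I handed the job in at about 20 s with the arm clear of everything.

- **Placing:** I picked the cover up by the rib, lowered it into the mouth until it rested level and proud on both catches, and let go. I then raised the arm and confirmed this in the scene and wrist views.
- **Pressing:** My first press, on the middle of the rib, seated only the −x end. It stuck at about 31 N with the +x end still proud, so I backed off. I then pressed the +x flange, which passed its catch at about 18 N.
- **Last checks:** With the fingertips, both ends were firm at z = 0.055 m under about 11–12 N, which is the flush height. I probed only mid-width at each end; along the long sides I judged flushness from the scene and wrist pictures, which showed nothing standing proud.
- **Disagreement:** The scene view first put the box a few millimetres away from where the top view did. A wrist view agreed with the top view to within a millimetre, and I used the wrist measurement.

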